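Loosen the knurled locking ring of the loaded specimen chuck by two turns

ROBOT

A 7-joint arm with a two-finger parallel gripper is mounted at the origin on a cart in front of the work surface, level with it; the furniture and walls round the work are solid. World frame = base frame: x ahead of the robot, y to its left, z up, the work surface at z = 0. Lengths are in m, angles in rad, forces in N, time in s.
With the tool pointing down it reaches from about 0.4 to 0.875 m from the base axis. Payload 6.5 kg.
Tool frame: the origin (TCP) lies at the very end of the fingers, on their centre line; the grasp point (between the pads) lies 19 mm behind it; y points along the fingers, x is the direction in which the jaws open and shut, and the axes are right-handed (so a half turn about y gives the same grasp; the last joint's range is limited). The gripper opens to 85 mm and grips with 20 to 120 N. Pads are 22 mm wide; open, the fingers measure 114 mm over their backs; the gripper's body (76 mm by 85 mm) begins 54 mm behind the grasp point. The pads swing forward as they close: fully open they stand 13 mm farther back than shut.
Start: joints at [1.174, 0.536, -0.004, 1.538, 0.003, 1.067, -0.071], TCP at [0.211, -0.615, 0.231] pointing down, gripper open.
Joint ranges: [-2.7, 2.7], [-0.37, 2.16], [-1.27, 1.26], [0.24, 2.4], [-1.31, 4.45], [0.19, 1.91], [-2.76, 2.76]. Speed limits (rad/s): [2.39, 2.39, 3.14, 3.14, 3.14, 3.14, 3.14].

INTERFACE

Orientations are given as [roll, pitch, yaw] about the fixed x, y, z axes, in that order (R = Rz(yaw) Ry(pitch) Rx(roll)).
In Python, from workcell import read_state, get_image, camera_info, job_done, cut_out gives the robot as it stands.
- The arm moves only by the tool step_arm, never from a script. Its argument "series" is a list of rows, each an object with "jaw": the finger opening in cm, from 0 to 8.54; "linear": the shift along the tool's x, y, z in cm, a list of three; "rot": the turn, a rotation vector about the tool's x, y, z in degrees, a list of three. A call has 1 to 20 rows; each row is the pose to reach, as a shift and turn from the pose commanded when the call began, along the tool's axes at that moment; what a row does not reach only later rows make up. A row lasts 1/10 s, in which the tool goes at most 50 mm and 8.59 degrees, less where a joint would pass 70% of its speed; a pose out of reach is approached as far as the arm can. A call with a gripper value outside its range is refused whole. The fingers move at their own pace and stop on an object; "newtons" is the grip in N (left out, the last holds). Time passes only in rows, so rows that repeat a pose let the fingers close. It gives the time, the measured TCP pose, the force and the opening at its end, in the units of the state.
- read_state(): the state, without advancing time (a new reading comes with each control period).
- get_image(name): name is "scene" or "top" or "wrist"; returns the picture (420x560x3 uint8, blue, green, red); there is no depth.
- camera_info(name): a dict with "vertical_fov" (degrees; the focal length in pixels is half the picture's height over the tangent of half this angle, whatever the lens; pixels are square), "cx", "cy" (the principal point, pixels), "k1" (the pictures are not rectified: a ray, as slopes to the right and down, at radius r is drawn at 1 + k1 r^2 times it, then the intrinsics apply), "extrinsics" (4x4, takes a point from camera to world coordinates). Camera axes: x right, y down, z forward; pixel columns grow to the right and rows downward; lengths in m; the calibration is good to about 2 mm. A picture is of the moment at which its call begins: read the wrist's pose just before it. camera_info takes no time and is no camera call; for the wrist camera it gives the pose at the moment of the call.
- job_done(): hands the job in, once; it reports no verdict.
Trained networks look in the newest picture that a camera, given by its name, has taken for a name from the list of things; names that differ only in an ending like _2 or _b are one class to them, and where a whole thing is asked for, a point or a joint stands for the part that bears it (a point fixed in the world has none). Each returns a list of dicts, best first, with "conf" (0 to 1); they miss things now and then, are a little off and sometimes report something else, mostly with a low value. They report only what shows in the picture. A call takes as long as a camera call. They do not tell look-alikes from the thing itself.
- cut_out(camera, label): "pixels" (420x560 bool, what is visible of it) and "bbox" ([left, top, right, bottom] in pixels, round what is visible of it).
The state is a dict: "t": time; "q": joint angles; "joint_vel": joint speeds; "joint_torque": joint torques, N m; "tool_pos": TCP position; "orientation": TCP orientation; "contact_force": force on the tool from outside, world axes, zero at the start; "torque": the same for the moment, N m; "gripper_width": opening from 0.0 (shut) to 1.0 (fully open).
Only numpy, scipy, OpenCV 4.12 (cv2) and the standard library are available. Lean on these libraries where they do the work, as an engineer would, in place of code of your own. Each camera call takes 0.05 s, during which the arm holds its last target.

TASK

Two specimen chucks are fixed to the bench; one holds a round specimen mount in its centre, the other is empty. With a fingertip against the knurled rim, without grasping anything, roll the locking ring of the loaded chuck two full turns anticlockwise (seen from above), so that the dark line on the ring comes round for the second time to the line on the base where it started, give or take about a twelfth of a turn. Leave the specimen in its chuck, the empty chuck's ring tight, and everything else where it is.

Things in the scene. Friction and masses are not known exactly. Their poses are not given: they have to be found in the camera images.
- chuck_loaded: Chuck fixed to the bench: square grey base plate 108 x 108 x 10 mm; above it a steel locking ring with knurled rim, 94 mm across, 17.5 to 42 mm above the bench; in its 43 mm opening a dark collet, 2 mm lower. This one has a black specimen mount in its collet. Origin: on the axis, at bench height; z up; the base's short index line lies near the plate's edge in the -x direction of this frame.
- ring_loaded (a joint): Turning angle of the loaded chuck's locking ring. Turns about the chuck's vertical axis without rising; 0 = tight on its stop, as at the start; goes to over three turns; positive = anticlockwise from above = loosening; 6.283 rad a turn. Friction of 0.05 N m holds it where it is left (1 to 1.5 N along the rim moves it); pressing sideways on the rim with 4 to 10 N and moving along it rolls it round, about 1.2 turns for each round of a fingertip that keeps its own heading.
- ring_loaded_top (a point): Point on the axis of the loaded chuck, at the height of the ring's top face (42 mm above the bench). The rim's ridges reach 47 mm out from this axis; upright sides of the rim from 21 to 38 mm above the bench.
- ring_loaded_mark (a point): Middle of the dark radial index line (18 x 3 mm) on the top face of the loaded chuck's ring, 34 mm from the axis. It turns with the ring; at the start it points the same way as the base's line.
- mounted_specimen: Black round specimen mount, 30 mm across, 15 mm high, standing loose in the loaded chuck's collet, its top 43 mm above the bench. Origin: centre of its underside.
- chuck_empty: Chuck fixed to the bench: square grey base plate 108 x 108 x 10 mm; above it a steel locking ring with knurled rim, 94 mm across, 17.5 to 42 mm above the bench; in its 43 mm opening a dark collet, 2 mm lower. This one's collet is empty. Origin: on the axis, at bench height; z up.
- ring_empty (a joint): Turning angle of the empty chuck's locking ring, to be left alone. Turns about the chuck's vertical axis without rising; 0 = tight on its stop, as at the start; goes to over three turns; positive = anticlockwise from above = loosening; 6.283 rad a turn. 
- bubble_level: Round bubble level, 34 mm across, 14 mm high. Loose bystander. Origin: centre of its underside.
- spare_specimen: Loose round black specimen mount, 30 mm across, 15 mm high, lying on the bench. Loose bystander. Origin: centre of its underside.
- objective_tube: Upright spare objective in a clear tube with a black cap, 36 mm across, 58 mm high. Loose bystander. Origin: centre of its underside.
- hex_key: Bent steel hex key lying flat, 83 x 31 x 5 mm. Loose bystander. Origin: centre of its underside.
- petri_dish: Shallow clear petri dish, 63 mm across, 15 mm high. Loose bystander. Origin: centre of its underside.
Things that resemble listed ones, but are neither listed nor needed, are in the scene too. What is shaped like the mounted_specimen but pink is not meant.

How it is judged:
By the outcome, as a careful person would: the job done as asked, in the order asked, and still so for the second after the job is handed in, with the robot touching nothing.
It also fails if it takes over 58 s, if anything falls off the work surface, if the arm or the gripper's body presses on something with over 40 N, if the wrist force passes 120 N, or if a joint passes its speed limit or range.

## Working session

There is one attempt and no reset: what is moved stays moved. The work goes in short steps, Python scripts to look and compute and a tool call to move; the robot and the scene stay as the last step left them, time stands still between calls to the robot, and variables do not carry over. Pictures are saved under pics/ and viewed, and the job is handed in when it is done.

Besides the shell and the picture viewer there is one more tool, called after "Request:" as a command line: name --argument value ..., lists and objects as JSON in quotes. step_arm: Moves the arm, as the interface text tells. Its arguments: {"type":"object","properties":{"series":{"type":"array"},"newtons":{"type":"number"}},"required":["series"]}

```bash
ls; mkdir -p pics
python3 - <<'E'
from workcell import *
import cv2
print(read_state())
for n in ("scene","top","wrist"):
    c=camera_info(n); print(n,c)
    cv2.imwrite(f"pics/{n}0.png",get_image(n))
E
```

```text
pics
{'t': 0.0, 'q': array([ 1.17376875,  0.53716176, -0.00447045,  1.5388838 ,  0.00260431,
        1.06731442, -0.07122156]), 'joint_vel': array([-1.02240317e-03, -1.24768345e-03,  1.02899171e-03, -5.41264064e-04,
       -9.55110075e-05, -1.41072302e-03, -2.95964514e-04]), 'joint_torque': array([ 1.67519750e-05, -5.83410609e+01,  1.04852132e+00, -2.59105343e+01,
        1.22351531e-02,  9.48021712e-03, -1.22209067e-05]), 'tool_pos': array([ 0.21092665, -0.61414388,  0.23041149]), 'orientation': array([-1.57091309,  0.00175764, -1.23988901]), 'contact_force': array([-0.78635519,  0.44755113, -0.12767598]), 'torque': array([-0.02830574, -0.04220708,  0.03919866]), 'gripper_width': 1.0021448245532676}
scene {'vertical_fov': 48.90385176669947, 'cx': 282.4936195562479, 'cy': 212.45581743538077, 'k1': -0.006845693147450824, 'extrinsics': array([[-0.17728425, -0.7900059 ,  0.58690797, -0.05821787],
       [-0.98415868,  0.14316419, -0.10457394,  0.14377281],
       [-0.00141017, -0.59614989, -0.80287192,  0.84304165],
       [ 0.        ,  0.        ,  0.        ,  1.        ]])}
top {'vertical_fov': 48.29803003655939, 'cx': 279.6720946907091, 'cy': 207.44501541048595, 'k1': -0.09673864738501187, 'extrinsics': array([[-0.02467955, -0.99092918,  0.13209953,  0.37103775],
       [-0.99953467,  0.02682876,  0.01451434,  0.02629637],
       [-0.01792675, -0.13167986, -0.99113019,  1.135003  ],
       [ 0.        ,  0.        ,  0.        ,  1.        ]])}
wrist {'vertical_fov': 62.38106764072709, 'cx': 282.3040185734689, 'cy': 204.31712146102316, 'k1': -0.04187195417078186, 'extrinsics': array([[ 3.25184839e-01, -8.94771625e-01, -3.06004183e-01,
         2.90408493e-01],
       [-9.45650037e-01, -3.08000050e-01, -1.04316711e-01,
        -5.87386571e-01],
       [-9.09670295e-04,  3.23295081e-01, -9.46297767e-01,
         3.72631280e-01],
       [ 0.00000000e+00,  0.00000000e+00,  0.00000000e+00,
         1.00000000e+00]])}
```

View pics/scene0.png

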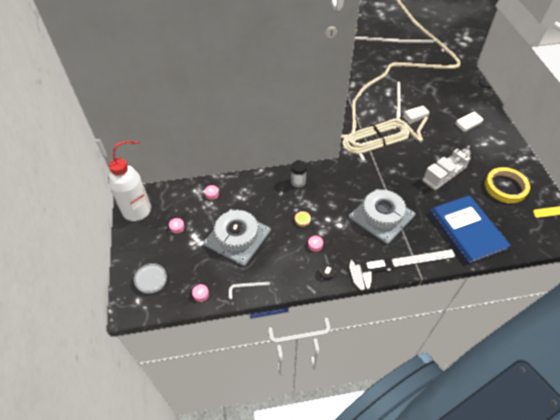

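View pics/top0.png

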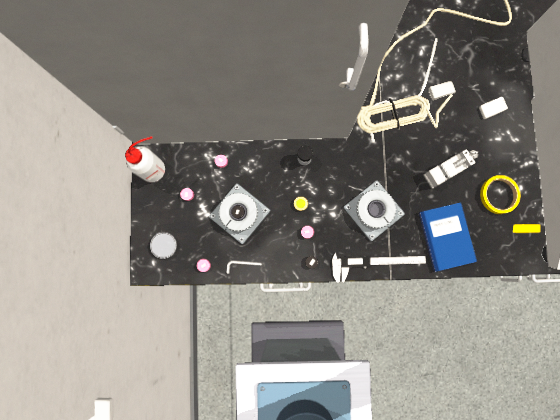

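View pics/wrist0.png

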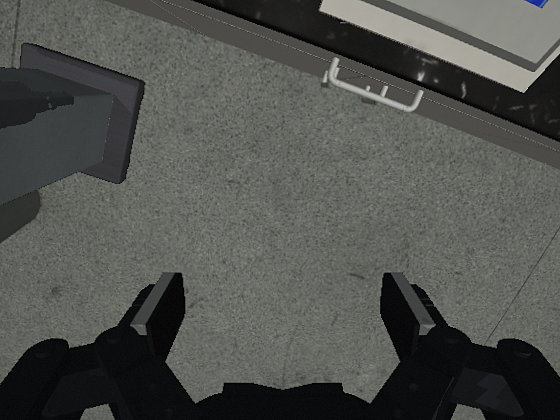

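The loaded chuck appears to be the left one, at scene (236,232) and top (239,212). The empty one is at scene (383,208) and top (376,209). I'll check both in close crops and measure.

```bash
cat > h.py <<'E'
import numpy as np, cv2
from workcell import *
def K(c):
    f=210/np.tan(np.radians(c["vertical_fov"])/2); return f
def p2w(c,u,v,z):
    f=K(c); d=np.array([(u-c["cx"])/f,(v-c["cy"])/f]); r=d.copy()
    for _ in range(30): r=d/(1+c["k1"]*(r@r))
    E=c["extrinsics"]; ray=E[:3,:3]@np.array([r[0],r[1],1]); o=E[:3,3]
    return o+ray*(z-o[2])/ray[2]
def w2p(c,p):
    E=c["extrinsics"]; q=E[:3,:3].T@(np.asarray(p)-E[:3,3]); r=q[:2]/q[2]
    return r*(1+c["k1"]*(r@r))*K(c)+[c["cx"],c["cy"]]
E
python3 - <<'E'
from h import *
for n in ("scene","top"):
    im=cv2.imread(f"pics/{n}0.png")
    a={"scene":((190,195),(340,170)),"top":((195,170),(332,168))}[n]
    cr=[cv2.resize(im[y:y+85,x:x+90],None,fx=4.4,fy=4.4,interpolation=cv2.INTER_CUBIC) for x,y in a]
    cv2.imwrite(f"pics/crop_{n}.png",np.hstack(cr))
    c=camera_info(n)
    for lab,z in (("chuck_loaded",0.03),("ring_loaded",0.042),("mounted_specimen",0.043),("spare_specimen",.015),("bubble_level",.014),("objective_tube",.058),("hex_key",.005),("petri_dish",.015),("ring_loaded_mark",.042)):
        try:
            for d in cut_out(n,lab):
                b=d["bbox"]; u,v=(b[0]+b[2])/2,(b[1]+b[3])/2
                m=d["pixels"]; vv,uu=np.nonzero(m)
                print(n,lab,round(d["conf"],2),b,p2w(c,u,v,z).round(3)[:2],p2w(c,uu.mean(),vv.mean(),z).round(3)[:2])
        except Exception as e: print(lab,e)
E
```

```text
scene chuck_loaded 0.96 [203.1, 209.2, 268.1, 263.2] [0.492 0.146] [0.491 0.145]
scene chuck_loaded 0.21 [322.8, 264.8, 335.4, 280.2] [ 0.372 -0.027] [ 0.374 -0.023]
scene ring_loaded 0.57 [215.2, 209.8, 256.8, 250.1] [0.5   0.144] [0.498 0.144]
scene ring_loaded 0.34 [349.3, 188.6, 412.8, 245.6] [ 0.477 -0.166] [ 0.484 -0.171]
scene mounted_specimen 0.76 [307.5, 236.0, 321.1, 252.2] [ 0.435 -0.01 ] [ 0.437 -0.013]
scene mounted_specimen 0.73 [292.2, 159.8, 303.9, 191.3] [ 0.624 -0.014] [ 0.632 -0.015]
scene mounted_specimen 0.61 [207.3, 187.0, 218.6, 200.3] [0.606 0.183] [0.61  0.185]
scene mounted_specimen 0.54 [168.9, 220.3, 187.7, 231.0] [0.532 0.263] [0.533 0.266]
scene mounted_specimen 0.46 [196.1, 283.2, 206.3, 301.5] [0.367 0.226] [0.367 0.228]
scene mounted_specimen 0.45 [229.2, 218.0, 240.2, 233.5] [0.51  0.145] [0.507 0.144]
scene spare_specimen 0.66 [320.6, 265.5, 332.4, 280.8] [ 0.38  -0.025] [ 0.382 -0.025]
scene spare_specimen 0.51 [348.1, 188.5, 415.0, 245.4] [ 0.496 -0.178] [ 0.502 -0.181]
scene bubble_level 0.53 [295.5, 211.9, 308.5, 225.9] [ 0.523 -0.004] [ 0.523 -
[... 947 characters left out ...]
.8, 396.9, 229.3] [ 0.509 -0.193] [ 0.51  -0.189]
top spare_specimen 0.7 [151.2, 234.0, 175.2, 259.5] [0.432 0.326] [0.435 0.326]
top spare_specimen 0.5 [303.8, 257.7, 317.9, 266.6] [ 0.387 -0.028] [ 0.388 -0.028]
top spare_specimen 0.17 [292.8, 195.7, 308.1, 210.4] [ 0.53  -0.008] [ 0.529 -0.007]
top bubble_level 0.72 [293.0, 196.9, 307.3, 210.4] [ 0.528 -0.007] [ 0.529 -0.007]
top objective_tube 0.57 [296.9, 145.7, 310.8, 165.2] [ 0.637 -0.018] [ 0.638 -0.02 ]
top hex_key 0.66 [224.6, 262.7, 262.4, 273.7] [0.377 0.133] [0.387 0.141]
top petri_dish 0.65 [150.8, 233.5, 173.5, 263.2] [0.428 0.329] [0.436 0.327]
top ring_loaded_mark 0.58 [215.8, 192.4, 257.2, 231.0] [0.509 0.144] [0.508 0.144]
```

View pics/crop_scene.png

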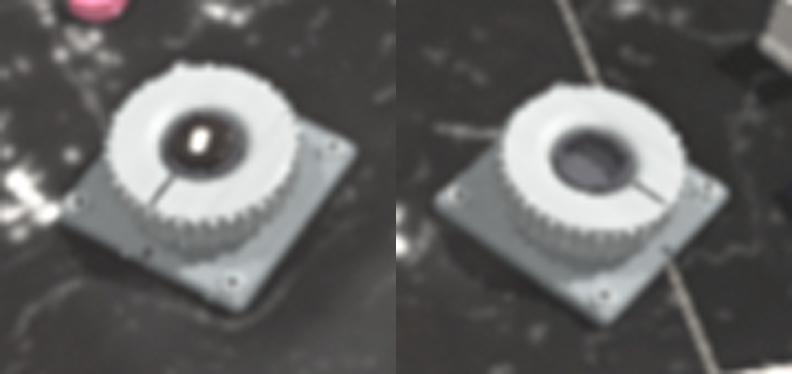

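View pics/crop_top.png

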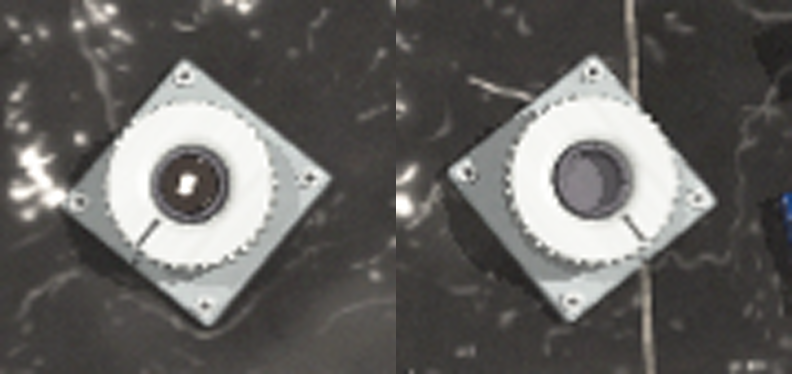

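Run:
```python
from h import *
T=camera_info("top");S=camera_info("scene")
P=lambda c,u,v,z:p2w(c,u,v,z).round(4)[:2]
print("spec top",P(T,195+190/4.4,170+183/4.4,.042),"scene",P(S,190+203/4.4,195+143/4.4,.042))
# base corners top crop, z=.01
for c,o,pts in ((T,(195,170),[(184,60),(331,178),(207,327),(62,200)]),(S,(190,195),[(357,150),(240,313),(58,212)])):
    q=np.array([P(c,o[0]+x/4.4,o[1]+y/4.4,.01) for x,y in pts]); print(q.tolist(), q.mean(0), (q[0]+q[2])/2)
print("mark top",P(T,195+148/4.4,170+234/4.4,.042),"scene",P(S,190+164/4.4,195+187/4.4,.042))
print("base line top",P(T,195+134/4.4,170+258/4.4,.01),"scene",P(S,190+148/4.4,195+252/4.4,.01))
print("walls",P(T,240,138,0),P(T,130,200,0),P(T,345,138,0))
for u,v in ((187,194),(221,161),(203,266),(307,232)): print(P(T,u,v,.012))
# ring circle fit by threshold in the top
for n,c in (("top",T),("scene",S)):
    im=cv2.imread(f"pics/{n}0.png"); g=im.min(2)
    x0,y0=(215,185) if n=="top" else (205,203)
    m=(g[y0:y0+55,x0:x0+60]>195).astype(np.uint8)
    nl,l,st,ce=cv2.connectedComponentsWithStats(m); i=1+st[1:,4].argmax()
    cs,_=cv2.findContours((l==i).astype(np.uint8),cv2.RETR_EXTERNAL,cv2.CHAIN_APPROX_NONE)
    pts=max(cs,key=len)[:,0]+[x0,y0]
    w=np.array([p2w(c,*p,.042)[:2] for p in pts])
    from scipy.optimize import least_squares
    r=least_squares(lambda a:np.hypot(*(w-a[:2]).T)-a[2],[.5,.144,.047],loss="soft_l1",f_scale=.001)
    print(n,r.x.round(4),st[i])
print(read_state()["t"])
```

```text
spec top [0.5095 0.1403] scene [0.5059 0.1427]
[[0.5826, 0.1461], [0.5142, 0.0658], [0.434, 0.1354], [0.506, 0.2147]] [0.5092 0.1405] [0.5083  0.14075]
[[0.5106, 0.0678], [0.4286, 0.137], [0.5004, 0.217]] [0.47986667 0.1406    ] [0.5055 0.1424]
mark top [0.4826 0.1632] scene [0.484  0.1638]
base line top [0.4729 0.1751] scene [0.4698 0.1762]
walls [0.7005 0.138 ] [0.5511 0.415 ] [ 0.6928 -0.1246]
[0.56   0.2686]
[0.64   0.1844]
[0.3842 0.2299]
[ 0.4595 -0.0214]
top [0.515  0.1362 0.0474] [  4   0  50  46 956]
scene [0.5083 0.1429 0.0418] [ 10   7  44  35 810]
1.05
```

Candidates for the target: 
- Left chuck, top (238,212): black mount with a highlight in its collet. The crop confirms it is loaded, so I choose this one.
- Right chuck, top (376,209): open grey collet, so it is the empty one.
- Pink mounts and the loose black one at top (311,262): not chucks.

The loaded axis is at about (0.507, 0.1415). I'm moving next to it, fingers shut, at tool yaw 0.

Request:
step_arm --series '[{"jaw":0,"linear":[-3.2,0,3.6],"rot":[0,-4,0]},{"jaw":0,"linear":[-31.5,0,36.1],"rot":[0,-71.05,0]},{"jaw":0,"linear":[-31.5,0,36.1],"rot":[0,-71.05,0]},{"jaw":0,"linear":[-31.5,0,36.1],"rot":[0,-71.05,0]},{"jaw":0,"linear":[-31.5,0,36.1],"rot":[0,-71.05,0]},{"jaw":0,"linear":[-31.5,0,36.1],"rot":[0,-71.05,0]},{"jaw":0,"linear":[-31.5,0,36.1],"rot":[0,-71.05,0]},{"jaw":0,"linear":[-31.5,0,36.1],"rot":[0,-71.05,0]},{"jaw":0,"linear":[-31.5,0,36.1],"rot":[0,-71.05,0]},{"jaw":0,"linear":[-31.5,0,36.1],"rot":[0,-71.05,0]},{"jaw":0,"linear":[-64.4,11.0,45.3],"rot":[0,-71.05,0]},{"jaw":0,"linear":[-64.4,11.0,45.3],"rot":[0,-71.05,0]},{"jaw":0,"linear":[-64.4,11.0,45.3],"rot":[0,-71.05,0]},{"jaw":0,"linear":[-64.4,11.0,45.3],"rot":[0,-71.05,0]},{"jaw":0,"linear":[-64.4,11.0,45.3],"rot":[0,-71.05,0]},{"jaw":0,"linear":[-64.4,11.0,45.3],"rot":[0,-71.05,0]},{"jaw":0,"linear":[-64.4,11.0,45.3],"rot":[0,-71.05,0]},{"jaw":0,"linear":[-64.4,11.0,45.3],"rot":[0,-71.05,0]},{"jaw":0,"linear":[-64.4,11.0,45.3],"rot":[0,-71.05,0]}]' --newtons 60

```text
t: 2.95
tool_pos: [0.4298, 0.1434, 0.121]
orientation: [-1.57, 0.001, 0.004]
contact_force: [0.7, -0.1, 0.6]
gripper_width: 0.001
```

Run:
```python
from h import *
s=read_state(); print({k:np.round(v,4) for k,v in s.items()})
cv2.imwrite("pics/wrist1.png",get_image("wrist")); cv2.imwrite("pics/top1.png",get_image("top"))
c=camera_info("wrist"); print(c["extrinsics"].round(3).tolist())
print(w2p(c,s["tool_pos"]))
```

```text
{'t': np.float64(2.95), 'q': array([ 0.0193,  0.4341, -0.528 ,  2.1042,  0.3399,  0.6856, -0.7304]), 'joint_vel': array([ 0.0634, -0.0228,  0.0358,  0.0072,  0.0003,  0.0152,  0.0292]), 'joint_torque': array([-2.33680e+00, -4.03668e+01, -5.67540e+00, -1.78282e+01,
       -3.77000e-02, -2.08200e-01, -3.46500e-01]), 'tool_pos': array([0.4298, 0.1434, 0.121 ]), 'orientation': array([-1.5702e+00,  8.0000e-04,  4.3000e-03]), 'contact_force': array([ 0.7019, -0.0782,  0.5732]), 'torque': array([-0.0586,  0.0065, -0.0224]), 'gripper_width': np.float64(0.0008)}
[[1.0, -0.001, -0.0, 0.431], [-0.001, -0.946, -0.325, 0.224], [0.0, 0.325, -0.946, 0.263], [0.0, 0.0, 0.0, 1.0]]
[278.93156791 268.03857529]
```

View pics/wrist1.png

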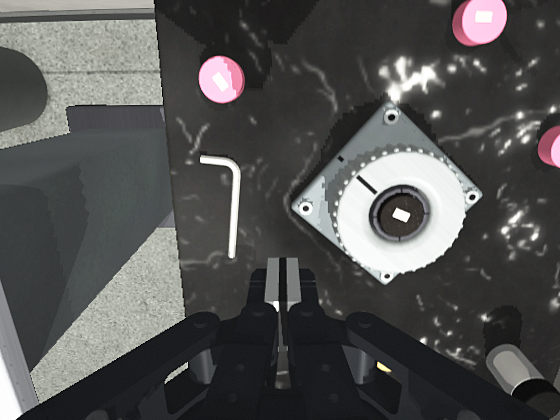

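View pics/top1.png

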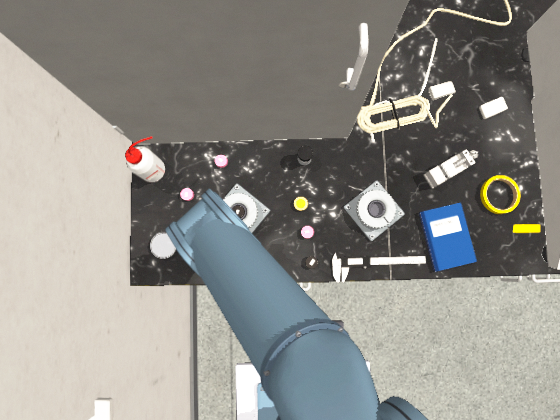

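Run:
```python
from h import *
from scipy.optimize import least_squares
im=cv2.imread("pics/wrist1.png"); c=camera_info("wrist")
cv2.imwrite("pics/w1c.png",cv2.resize(im[80:320,250:500],None,fx=2.4,fy=2.4,interpolation=cv2.INTER_CUBIC))
print("spec",p2w(c,401,214,.043))
g=im.min(2); m=np.zeros_like(g); m[140:285,325:480]=(g[140:285,325:480]>170)
nl,l,st,ce=cv2.connectedComponentsWithStats(m); i=1+st[1:,4].argmax()
cs,_=cv2.findContours((l==i).astype(np.uint8),cv2.RETR_EXTERNAL,cv2.CHAIN_APPROX_NONE)
w=np.array([p2w(c,*p,.042)[:2] for p in max(cs,key=len)[:,0]])
r=least_squares(lambda a:np.hypot(*(w-a[:2]).T)-a[2],[.5,.144,.047],loss="soft_l1",f_scale=.001); print(r.x)
# collet/opening: dark inside
m=((g<150)&(cv2.circle(np.zeros_like(g),(401,214),45,1,-1)>0)).astype(np.uint8)
nl,l,st,ce=cv2.connectedComponentsWithStats(m); 
for k in range(1,nl):
  if st[k,4]>200:
    cs,_=cv2.findContours((l==k).astype(np.uint8),cv2.RETR_EXTERNAL,cv2.CHAIN_APPROX_NONE)
    w=np.array([p2w(c,*p,.041)[:2] for p in max(cs,key=len)[:,0]])
    r=least_squares(lambda a:np.hypot(*(w-a[:2]).T)-a[2],[.5,.144,.02],loss="soft_l1",f_scale=.001); print(st[k],r.x)
for p in ((391,102),(482,197),(386,284),(291,207)): print(p2w(c,*p,.01)[:2])
```

```text
spec [0.5123323  0.14081555 0.043     ]
[0.512071   0.13913354 0.04527332]
[ 369  184   62   60 2711] [0.51197568 0.13979902 0.02125986]
[0.50825305 0.2129133 ]
[0.58677484 0.14243279]
[0.51887659 0.06534534]
[0.43812279 0.13433244]
```

View pics/w1c.png

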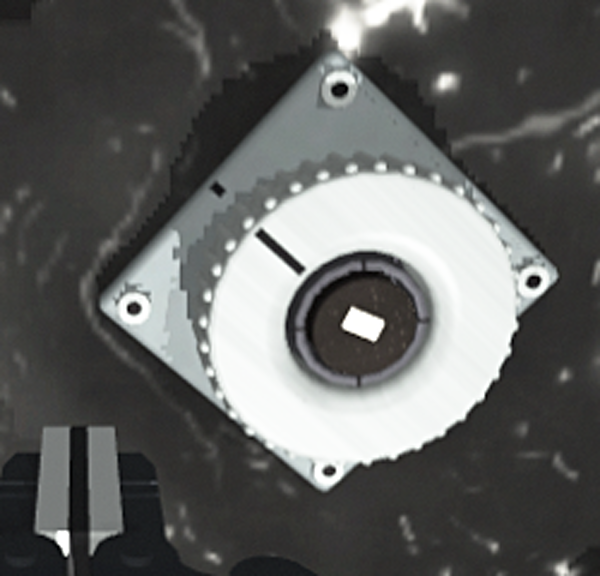

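The wrist view shows the mount in the collet, the ring mark at about (368,185) and the base line at (340,159). The axis averages to about (0.510, 0.140). I'm lowering beside the rim on the −x side.

Request:
step_arm --series '[{"jaw":0,"linear":[0.5,5,-0.1],"rot":[0,0,0]},{"jaw":0,"linear":[1.0,9.0,-0.15],"rot":[0,0,0]},{"jaw":0,"linear":[1.0,10.1,-0.15],"rot":[0,0,0]},{"jaw":0,"linear":[1.0,10.1,-0.15],"rot":[0,0,0]}]'

```text
t: 3.45
tool_pos: [0.4397, 0.1382, 0.0197]
orientation: [-1.572, 0.002, -0.002]
contact_force: [0.1, 0.1, 0.1]
gripper_width: 0.002
```

Request:
step_arm --series '[{"jaw":0,"linear":[0.5,0,0],"rot":[0,0,0]},{"jaw":0,"linear":[1.0,0,0],"rot":[0,0,0]},{"jaw":0,"linear":[1.2,0,0],"rot":[0,0,0]},{"jaw":0,"linear":[1.4,0,0],"rot":[0,0,0]}]'

```text
t: 3.85
tool_pos: [0.4514, 0.1396, 0.0212]
orientation: [-1.573, 0.005, 0.001]
contact_force: [-16.2, -0.3, 12.9]
gripper_width: -0.0
```

Run:
```python
from h import *
s=read_state(); print({k:np.round(v,4) for k,v in s.items()})
```

```text
{'t': np.float64(3.85), 'q': array([-0.0724,  0.6423, -0.3987,  2.0898,  0.4997,  0.5068, -0.8436]), 'joint_vel': array([ 0.0127,  0.0175, -0.0168, -0.0287, -0.0151,  0.0461,  0.0278]), 'joint_torque': array([  2.285 , -47.7755,  -1.3077, -19.8744,   1.6977,  -2.9338,
        -0.0971]), 'tool_pos': array([0.4514, 0.1396, 0.0212]), 'orientation': array([-1.5728e+00,  4.6000e-03,  7.0000e-04]), 'contact_force': array([-16.1848,  -0.2696,  12.949 ]), 'torque': array([0.166 , 2.9793, 0.0851]), 'gripper_width': np.float64(-0.0003)}
```

Contact came early and with upward force, so the thicker finger back met the rim. I'm backing off, raising to z≈0.031 so only the tip touches, and pressing again.

Request:
step_arm --series '[{"jaw":0,"linear":[-0.6,0,0],"rot":[0,0,0]},{"jaw":0,"linear":[-0.6,-1.1,0],"rot":[0,0,0]},{"jaw":0,"linear":[-0.6,-1.1,0],"rot":[0,0,0]}]'

```text
t: 4.15
tool_pos: [0.4505, 0.1404, 0.0334]
orientation: [-1.57, -0.004, -0.0]
contact_force: [0.4, 0.3, -0.3]
gripper_width: -0.001
```

Request:
step_arm --series '[{"jaw":0,"linear":[0.3,0,0],"rot":[0,0,0]},{"jaw":0,"linear":[0.6,0,0],"rot":[0,0,0]},{"jaw":0,"linear":[0.6,0,0],"rot":[0,0,0]}]'

```text
t: 4.45
tool_pos: [0.4536, 0.14, 0.0314]
orientation: [-1.572, 0.002, 0.0]
contact_force: [-5.4, -1.0, 9.1]
gripper_width: -0.004
```

```bash
cat > plan.py <<'E'
import sys, json, numpy as np
# params: cx cy hx hy p, state s (m along path from face middle at angle 180), step, n, cmdx, cmdy
def pos(s,cx,cy,hx,hy,p,R=.047):
    R=R-p
    segs=[("l",hy),("a",np.pi/2*R),("l",2*hx),("a",np.pi/2*R),("l",2*hy),("a",np.pi/2*R),("l",2*hx),("a",np.pi/2*R),("l",hy)]
    L=sum(x[1] for x in segs); n=s//L; s=s%L
    corners=[(-1,-1),(1,-1),(1,1),(-1,1)]
    x=[-(R+hx),0.]; d=[(0,-1),(1,0),(0,1),(-1,0),(0,-1)]
    k=0;a=0;th=np.pi
    for t,l in segs:
        m=min(s,l)
        if t=="l":
            x=[x[0]+d[k][0]*m,x[1]+d[k][1]*m]
        else:
            q=(corners[k][0]*hx,corners[k][1]*hy); ang=th+m/R
            x=[q[0]+R*np.cos(ang),q[1]+R*np.sin(ang)]
        s-=m
        if s<=1e-9: break
        if t=="a": k+=1; th+=np.pi/2
    nrm=np.arctan2(x[1],x[0])
    return np.array([cx+x[0],cy+x[1]]),L
if __name__=="__main__":
    cx,cy,hx,hy,p,s,st,n,X,Y=map(float,sys.argv[1:11])
    rows=[]
    for i in range(1,int(n)+1):
        q,L=pos(s+st*i,cx,cy,hx,hy,p)
        dx=round((q[0]-X)*100,2);dy=round((q[1]-Y)*100,2)
        rows.append({"jaw":0,"linear":[dx,0,dy],"rot":[0,0,0]})
    print(json.dumps(rows)); print("s",round(s+st*n,4),"cmd",round(X+dx/100,4),round(Y+dy/100,4),"L",round(L,4))
E
python3 plan.py .510 .140 .010 .011 .0015 0 .004 8 .454 .140
```

```text
[{"jaw": 0, "linear": [0.05, 0, -0.4], "rot": [0, 0, 0]}, {"jaw": 0, "linear": [0.05, 0, -0.8], "rot": [0, 0, 0]}, {"jaw": 0, "linear": [0.05, 0, -1.2], "rot": [0, 0, 0]}, {"jaw": 0, "linear": [0.08, 0, -1.6], "rot": [0, 0, 0]}, {"jaw": 0, "linear": [0.14, 0, -1.99], "rot": [0, 0, 0]}, {"jaw": 0, "linear": [0.23, 0, -2.38], "rot": [0, 0, 0]}, {"jaw": 0, "linear": [0.36, 0, -2.76], "rot": [0, 0, 0]}, {"jaw": 0, "linear": [0.53, 0, -3.13], "rot": [0, 0, 0]}]
s 0.032 cmd 0.4593 0.1087 L 0.3699
```

Request:
step_arm --series '[{"jaw":0,"linear":[0.05,0,-0.4],"rot":[0,0,0]},{"jaw":0,"linear":[0.05,0,-0.8],"rot":[0,0,0]},{"jaw":0,"linear":[0.05,0,-1.2],"rot":[0,0,0]},{"jaw":0,"linear":[0.08,0,-1.6],"rot":[0,0,0]},{"jaw":0,"linear":[0.14,0,-1.99],"rot":[0,0,0]},{"jaw":0,"linear":[0.23,0,-2.38],"rot":[0,0,0]},{"jaw":0,"linear":[0.36,0,-2.76],"rot":[0,0,0]},{"jaw":0,"linear":[0.53,0,-3.13],"rot":[0,0,0]}]'

```text
t: 5.25
tool_pos: [0.4601, 0.1081, 0.0313]
orientation: [-1.571, -0.0, -0.0]
contact_force: [0.3, 0.7, -1.1]
gripper_width: -0.003
```

```bash
python3 - <<'E'
from h import *
print(read_state()["q"].round(3)); im=get_image("wrist");cv2.imwrite("pics/wrist2.png",im)
E
python3 plan.py .510 .140 .010 .011 .0015 .032 .004 8 .4593 .1087
```

```text
[ 0.009  0.622 -0.414  2.093  0.491  0.52  -0.768]
[{"jaw": 0, "linear": [0.19, 0, -0.35], "rot": [0, 0, 0]}, {"jaw": 0, "linear": [0.41, 0, -0.68], "rot": [0, 0, 0]}, {"jaw": 0, "linear": [0.67, 0, -0.99], "rot": [0, 0, 0]}, {"jaw": 0, "linear": [0.94, 0, -1.28], "rot": [0, 0, 0]}, {"jaw": 0, "linear": [1.25, 0, -1.54], "rot": [0, 0, 0]}, {"jaw": 0, "linear": [1.57, 0, -1.77], "rot": [0, 0, 0]}, {"jaw": 0, "linear": [1.91, 0, -1.98], "rot": [0, 0, 0]}, {"jaw": 0, "linear": [2.27, 0, -2.15], "rot": [0, 0, 0]}]
s 0.064 cmd 0.482 0.0872 L 0.3699
```

View pics/wrist2.png

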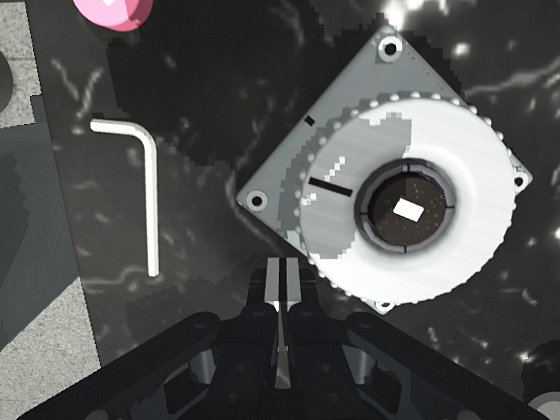

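The ring is following: the mark is now at (330,187), about 30° on. But contact had gone by the end of the stroke, so I'm pressing further in.

```bash
python3 plan.py .510 .141 .010 .009 .003 .032 .004 5 .4593 .1087
```

```text
[{"jaw": 0, "linear": [0.47, 0, -0.2], "rot": [0, 0, 0]}, {"jaw": 0, "linear": [0.72, 0, -0.52], "rot": [0, 0, 0]}, {"jaw": 0, "linear": [0.99, 0, -0.81], "rot": [0, 0, 0]}, {"jaw": 0, "linear": [1.29, 0, -1.08], "rot": [0, 0, 0]}, {"jaw": 0, "linear": [1.61, 0, -1.32], "rot": [0, 0, 0]}]
s 0.052 cmd 0.4754 0.0955 L 0.3525
```

Request:
step_arm --series '[{"jaw":0,"linear":[0.3,0,-0.1],"rot":[0,0,0]},{"jaw":0,"linear":[0.65,0,-0.5],"rot":[0,0,0]},{"jaw":0,"linear":[0.99,0,-0.81],"rot":[0,0,0]},{"jaw":0,"linear":[1.29,0,-1.08],"rot":[0,0,0]}]'

```text
t: 5.7
tool_pos: [0.473, 0.0975, 0.0313]
orientation: [-1.571, -0.0, -0.0]
contact_force: [-0.5, 0.7, -0.1]
gripper_width: -0.001
```

The tip acts more like a circle of about 9 mm radius, which fits the stated 1.2 ratio. I'm replanning with a circular path.

```bash
cat > circ.py <<'E'
import sys, json, numpy as np
# cx cy radius ang0 dang n X Y
cx,cy,r,a0,da,n,X,Y=map(float,sys.argv[1:9])
rows=[]
for i in range(1,int(n)+1):
    a=np.radians(a0+da*i); x=cx+r*np.cos(a);y=cy+r*np.sin(a)
    dx=round((x-X)*100,2);dy=round((y-Y)*100,2); rows.append({"jaw":0,"linear":[dx,0,dy],"rot":[0,0,0]})
print(json.dumps(rows)); print("ang",a0+da*n,"cmd",round(X+dx/100,4),round(Y+dy/100,4))
E
python3 -c "
import numpy as np;print(np.degrees(np.arctan2(-.0421,-.0378))%360)"
python3 circ.py .510 .140 .0545 228 4 5 .4722 .0979
```

```text
228.0805307747207
[{"jaw": 0, "linear": [0.42, 0, -0.08], "rot": [0, 0, 0]}, {"jaw": 0, "linear": [0.73, 0, -0.31], "rot": [0, 0, 0]}, {"jaw": 0, "linear": [1.06, 0, -0.51], "rot": [0, 0, 0]}, {"jaw": 0, "linear": [1.39, 0, -0.69], "rot": [0, 0, 0]}, {"jaw": 0, "linear": [1.74, 0, -0.84], "rot": [0, 0, 0]}]
ang 248.0 cmd 0.4896 0.0895
```

Request:
step_arm --series '[{"jaw":0,"linear":[0.35,0,-0.05],"rot":[0,0,0]},{"jaw":0,"linear":[0.73,0,-0.31],"rot":[0,0,0]},{"jaw":0,"linear":[1.06,0,-0.51],"rot":[0,0,0]},{"jaw":0,"linear":[1.39,0,-0.69],"rot":[0,0,0]},{"jaw":0,"linear":[1.74,0,-0.84],"rot":[0,0,0]}]'

```text
t: 6.2
tool_pos: [0.49, 0.089, 0.0312]
orientation: [-1.571, 0.0, -0.0]
contact_force: [-1.7, -1.5, 0.8]
gripper_width: -0.003
```

```bash
python3 - <<'E'
from h import *
im=get_image("wrist");cv2.imwrite("pics/wrist3.png",im)
E
python3 circ.py .510 .140 .0535 248 4 8 .4896 .0895
```

```text
[{"jaw": 0, "linear": [0.39, 0, -0.04], "rot": [0, 0, 0]}, {"jaw": 0, "linear": [0.75, 0, -0.14], "rot": [0, 0, 0]}, {"jaw": 0, "linear": [1.11, 0, -0.22], "rot": [0, 0, 0]}, {"jaw": 0, "linear": [1.48, 0, -0.27], "rot": [0, 0, 0]}, {"jaw": 0, "linear": [1.85, 0, -0.3], "rot": [0, 0, 0]}, {"jaw": 0, "linear": [2.23, 0, -0.3], "rot": [0, 0, 0]}, {"jaw": 0, "linear": [2.6, 0, -0.27], "rot": [0, 0, 0]}, {"jaw": 0, "linear": [2.97, 0, -0.22], "rot": [0, 0, 0]}]
ang 280.0 cmd 0.5193 0.0873
```

View pics/wrist3.png

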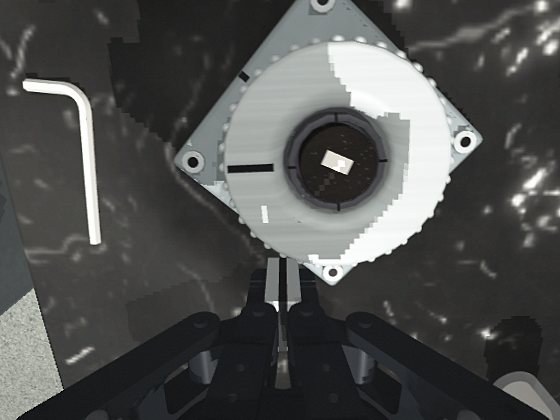

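```bash
python3 circ.py .508 .142 .0538 250.7 4.5 8 .4896 .0895
```

```text
[{"jaw": 0, "linear": [0.47, 0, 0.05], "rot": [0, 0, 0]}, {"jaw": 0, "linear": [0.88, 0, -0.04], "rot": [0, 0, 0]}, {"jaw": 0, "linear": [1.3, 0, -0.1], "rot": [0, 0, 0]}, {"jaw": 0, "linear": [1.72, 0, -0.13], "rot": [0, 0, 0]}, {"jaw": 0, "linear": [2.14, 0, -0.12], "rot": [0, 0, 0]}, {"jaw": 0, "linear": [2.56, 0, -0.08], "rot": [0, 0, 0]}, {"jaw": 0, "linear": [2.98, 0, -0.01], "rot": [0, 0, 0]}, {"jaw": 0, "linear": [3.39, 0, 0.1], "rot": [0, 0, 0]}]
ang 286.7 cmd 0.5235 0.0905
```

Request:
step_arm --series '[{"jaw":0,"linear":[0.47,0,0.05],"rot":[0,0,0]},{"jaw":0,"linear":[0.88,0,-0.04],"rot":[0,0,0]},{"jaw":0,"linear":[1.3,0,-0.1],"rot":[0,0,0]},{"jaw":0,"linear":[1.72,0,-0.13],"rot":[0,0,0]}]'

```text
t: 6.65
tool_pos: [0.507, 0.0863, 0.031]
orientation: [-1.573, 0.001, -0.001]
contact_force: [-1.9, -5.7, 0.4]
gripper_width: -0.004
```

Request:
step_arm --series '[{"jaw":0,"linear":[0.42,0,0.01],"rot":[0,0,0]},{"jaw":0,"linear":[0.84,0,0.05],"rot":[0,0,0]},{"jaw":0,"linear":[1.26,0,0.12],"rot":[0,0,0]},{"jaw":0,"linear":[1.67,0,0.23],"rot":[0,0,0]}]'

```text
t: 7.05
tool_pos: [0.5248, 0.088, 0.0311]
orientation: [-1.574, -0.0, -0.002]
contact_force: [-0.2, -7.2, -0.3]
gripper_width: -0.0
```

```bash
python3 - <<'E'
from h import *
im=get_image("wrist");cv2.imwrite("pics/wrist4.png",im)
E
python3 circ.py .508 .142 .0538 286.7 4.5 9 .5235 .0905
```

```text
[{"jaw": 0, "linear": [0.4, 0, 0.13], "rot": [0, 0, 0]}, {"jaw": 0, "linear": [0.78, 0, 0.3], "rot": [0, 0, 0]}, {"jaw": 0, "linear": [1.16, 0, 0.5], "rot": [0, 0, 0]}, {"jaw": 0, "linear": [1.51, 0, 0.73], "rot": [0, 0, 0]}, {"jaw": 0, "linear": [1.85, 0, 0.98], "rot": [0, 0, 0]}, {"jaw": 0, "linear": [2.17, 0, 1.26], "rot": [0, 0, 0]}, {"jaw": 0, "linear": [2.46, 0, 1.56], "rot": [0, 0, 0]}, {"jaw": 0, "linear": [2.73, 0, 1.89], "rot": [0, 0, 0]}, {"jaw": 0, "linear": [2.97, 0, 2.24], "rot": [0, 0, 0]}]
ang 327.2 cmd 0.5532 0.1129
```

View pics/wrist4.png

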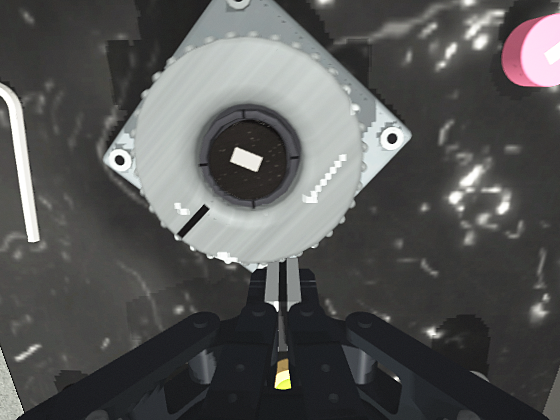

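Rolling well now, at 6–7 N. The mark is at (193,222), about 87° on so far. Continuing.

Request:
step_arm --series '[{"jaw":0,"linear":[0.4,0,0.13],"rot":[0,0,0]},{"jaw":0,"linear":[0.78,0,0.3],"rot":[0,0,0]},{"jaw":0,"linear":[1.16,0,0.5],"rot":[0,0,0]},{"jaw":0,"linear":[1.51,0,0.73],"rot":[0,0,0]},{"jaw":0,"linear":[1.85,0,0.98],"rot":[0,0,0]}]'

```text
t: 7.6
tool_pos: [0.5445, 0.0981, 0.0315]
orientation: [-1.573, -0.003, -0.002]
contact_force: [2.3, -6.9, -0.4]
gripper_width: 0.003
```

Request:
step_arm --series '[{"jaw":0,"linear":[0.32,0,0.28],"rot":[0,0,0]},{"jaw":0,"linear":[0.61,0,0.58],"rot":[0,0,0]},{"jaw":0,"linear":[0.88,0,0.91],"rot":[0,0,0]},{"jaw":0,"linear":[1.12,0,1.26],"rot":[0,0,0]}]'

```text
t: 8.0
tool_pos: [0.5575, 0.1102, 0.0318]
orientation: [-1.573, -0.006, -0.002]
contact_force: [6.7, -8.0, -3.2]
gripper_width: -0.002
```

```bash
python3 - <<'E'
from h import *
print(read_state()["q"].round(2))
E
python3 circ.py .508 .142 .0538 327.2 4.5 10 .5532 .1129
```

```text
[ 0.04  0.73 -0.42  1.85  0.47  0.66 -0.67]
[{"jaw": 0, "linear": [0.22, 0, 0.36], "rot": [0, 0, 0]}, {"jaw": 0, "linear": [0.4, 0, 0.74], "rot": [0, 0, 0]}, {"jaw": 0, "linear": [0.56, 0, 1.13], "rot": [0, 0, 0]}, {"jaw": 0, "linear": [0.68, 0, 1.54], "rot": [0, 0, 0]}, {"jaw": 0, "linear": [0.77, 0, 1.95], "rot": [0, 0, 0]}, {"jaw": 0, "linear": [0.83, 0, 2.37], "rot": [0, 0, 0]}, {"jaw": 0, "linear": [0.86, 0, 2.79], "rot": [0, 0, 0]}, {"jaw": 0, "linear": [0.85, 0, 3.21], "rot": [0, 0, 0]}, {"jaw": 0, "linear": [0.81, 0, 3.63], "rot": [0, 0, 0]}, {"jaw": 0, "linear": [0.74, 0, 4.05], "rot": [0, 0, 0]}]
ang 372.2 cmd 0.5606 0.1534
```

Request:
step_arm --series '[{"jaw":0,"linear":[0.25,0,0.36],"rot":[0,0,0]},{"jaw":0,"linear":[0.45,0,0.74],"rot":[0,0,0]},{"jaw":0,"linear":[0.61,0,1.13],"rot":[0,0,0]},{"jaw":0,"linear":[0.73,0,1.54],"rot":[0,0,0]},{"jaw":0,"linear":[0.82,0,1.95],"rot":[0,0,0]}]'

```text
t: 8.5
tool_pos: [0.5667, 0.1324, 0.0328]
orientation: [-1.569, -0.008, -0.001]
contact_force: [5.1, -2.4, 1.5]
gripper_width: -0.002
```

Request:
step_arm --series '[{"jaw":0,"linear":[0.06,0,0.42],"rot":[0,0,0]},{"jaw":0,"linear":[0.09,0,0.84],"rot":[0,0,0]},{"jaw":0,"linear":[0.08,0,1.26],"rot":[0,0,0]},{"jaw":0,"linear":[0.04,0,1.68],"rot":[0,0,0]},{"jaw":0,"linear":[-0.03,0,2.1],"rot":[0,0,0]}]'

```text
t: 9.0
tool_pos: [0.5656, 0.1549, 0.033]
orientation: [-1.568, -0.008, -0.0]
contact_force: [5.6, -1.4, 4.3]
gripper_width: 0.0
```

```bash
python3 - <<'E'
from h import *
print(read_state()["q"].round(2)); cv2.imwrite("pics/wrist5.png",get_image("wrist")); cv2.imwrite("pics/top5.png",get_image("top"))
E
python3 circ.py .5085 .142 .0538 12.2 4.5 10 .5611 .1534
```

```text
[-0.03  0.75 -0.43  1.81  0.46  0.68 -0.72]
[{"jaw": 0, "linear": [-0.11, 0, 0.41], "rot": [0, 0, 0]}, {"jaw": 0, "linear": [-0.24, 0, 0.81], "rot": [0, 0, 0]}, {"jaw": 0, "linear": [-0.41, 0, 1.19], "rot": [0, 0, 0]}, {"jaw": 0, "linear": [-0.61, 0, 1.57], "rot": [0, 0, 0]}, {"jaw": 0, "linear": [-0.84, 0, 1.92], "rot": [0, 0, 0]}, {"jaw": 0, "linear": [-1.09, 0, 2.26], "rot": [0, 0, 0]}, {"jaw": 0, "linear": [-1.37, 0, 2.58], "rot": [0, 0, 0]}, {"jaw": 0, "linear": [-1.67, 0, 2.87], "rot": [0, 0, 0]}, {"jaw": 0, "linear": [-2.0, 0, 3.14], "rot": [0, 0, 0]}, {"jaw": 0, "linear": [-2.35, 0, 3.38], "rot": [0, 0, 0]}]
ang 57.2 cmd 0.5376 0.1872
```

View pics/wrist5.png

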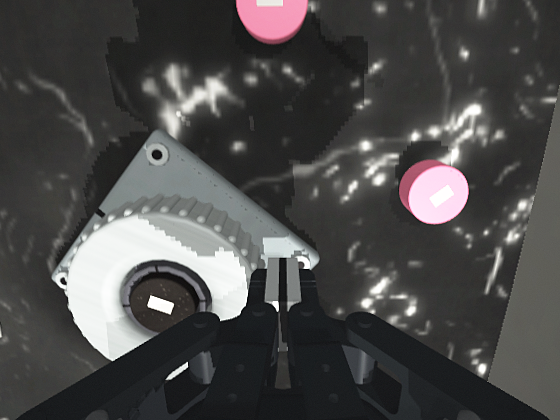

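Request:
step_arm --series '[{"jaw":0,"linear":[-0.11,0.05,0.41],"rot":[0,0,0]},{"jaw":0,"linear":[-0.24,0.1,0.81],"rot":[0,0,0]},{"jaw":0,"linear":[-0.41,0.1,1.19],"rot":[0,0,0]},{"jaw":0,"linear":[-0.61,0.1,1.57],"rot":[0,0,0]},{"jaw":0,"linear":[-0.84,0.1,1.92],"rot":[0,0,0]}]'

```text
t: 9.6
tool_pos: [0.5574, 0.1756, 0.0324]
orientation: [-1.566, -0.009, 0.001]
contact_force: [5.6, 2.5, 4.2]
gripper_width: -0.005
```

Request:
step_arm --series '[{"jaw":0,"linear":[-0.25,0,0.34],"rot":[0,0,0]},{"jaw":0,"linear":[-0.53,0,0.66],"rot":[0,0,0]},{"jaw":0,"linear":[-0.83,0,0.95],"rot":[0,0,0]},{"jaw":0,"linear":[-1.16,0,1.22],"rot":[0,0,0]},{"jaw":0,"linear":[-1.51,0,1.46],"rot":[0,0,0]}]'

```text
t: 10.1
tool_pos: [0.5415, 0.1911, 0.0322]
orientation: [-1.565, -0.007, 0.001]
contact_force: [4.0, 4.2, 3.4]
gripper_width: -0.0
```

```bash
python3 - <<'E'
from h import *
print(read_state()["q"].round(2)); cv2.imwrite("pics/wrist6.png",get_image("wrist"))
E
python3 circ.py .5085 .142 .0538 57.2 4.5 10 .5376 .1872
```

```text
[-0.1   0.73 -0.43  1.84  0.46  0.66 -0.8 ]
[{"jaw": 0, "linear": [-0.36, 0, 0.22], "rot": [0, 0, 0]}, {"jaw": 0, "linear": [-0.74, 0, 0.4], "rot": [0, 0, 0]}, {"jaw": 0, "linear": [-1.13, 0, 0.56], "rot": [0, 0, 0]}, {"jaw": 0, "linear": [-1.54, 0, 0.68], "rot": [0, 0, 0]}, {"jaw": 0, "linear": [-1.95, 0, 0.77], "rot": [0, 0, 0]}, {"jaw": 0, "linear": [-2.37, 0, 0.83], "rot": [0, 0, 0]}, {"jaw": 0, "linear": [-2.79, 0, 0.86], "rot": [0, 0, 0]}, {"jaw": 0, "linear": [-3.21, 0, 0.85], "rot": [0, 0, 0]}, {"jaw": 0, "linear": [-3.63, 0, 0.81], "rot": [0, 0, 0]}, {"jaw": 0, "linear": [-4.05, 0, 0.74], "rot": [0, 0, 0]}]
ang 102.2 cmd 0.4971 0.1946
```

View pics/wrist6.png

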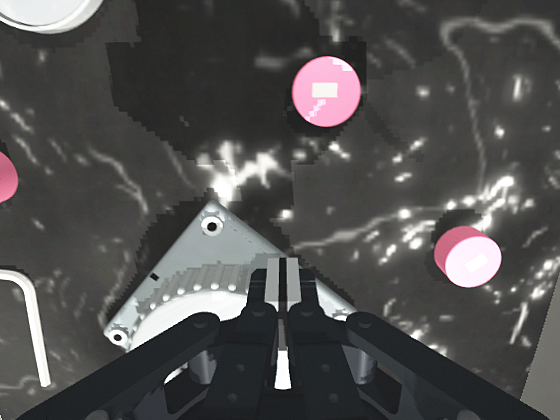

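Request:
step_arm --series '[{"jaw":0,"linear":[-0.36,0,0.22],"rot":[0,0,0]},{"jaw":0,"linear":[-0.74,0,0.4],"rot":[0,0,0]},{"jaw":0,"linear":[-1.13,0,0.56],"rot":[0,0,0]},{"jaw":0,"linear":[-1.54,0,0.67],"rot":[0,0,0]},{"jaw":0,"linear":[-1.95,0,0.75],"rot":[0,0,0]}]'

```text
t: 10.65
tool_pos: [0.5212, 0.2001, 0.032]
orientation: [-1.563, -0.007, 0.002]
contact_force: [2.8, 7.3, 1.8]
gripper_width: 0.002
```

Request:
step_arm --series '[{"jaw":0,"linear":[-0.42,0,0.06],"rot":[0,0,0]},{"jaw":0,"linear":[-0.84,0,0.09],"rot":[0,0,0]},{"jaw":0,"linear":[-1.26,0,0.08],"rot":[0,0,0]},{"jaw":0,"linear":[-1.68,0,0.04],"rot":[0,0,0]},{"jaw":0,"linear":[-2.1,0,-0.03],"rot":[0,0,0]}]'

```text
t: 11.15
tool_pos: [0.4989, 0.1996, 0.0316]
orientation: [-1.563, -0.004, 0.003]
contact_force: [-0.0, 6.7, 2.9]
gripper_width: -0.001
```

```bash
python3 circ.py .5085 .142 .0538 102.2 4.5 10 .4971 .1944
```

```text
[{"jaw": 0, "linear": [-0.41, 0, -0.09], "rot": [0, 0, 0]}, {"jaw": 0, "linear": [-0.81, 0, -0.22], "rot": [0, 0, 0]}, {"jaw": 0, "linear": [-1.19, 0, -0.39], "rot": [0, 0, 0]}, {"jaw": 0, "linear": [-1.57, 0, -0.59], "rot": [0, 0, 0]}, {"jaw": 0, "linear": [-1.92, 0, -0.82], "rot": [0, 0, 0]}, {"jaw": 0, "linear": [-2.26, 0, -1.07], "rot": [0, 0, 0]}, {"jaw": 0, "linear": [-2.58, 0, -1.35], "rot": [0, 0, 0]}, {"jaw": 0, "linear": [-2.87, 0, -1.65], "rot": [0, 0, 0]}, {"jaw": 0, "linear": [-3.14, 0, -1.98], "rot": [0, 0, 0]}, {"jaw": 0, "linear": [-3.38, 0, -2.33], "rot": [0, 0, 0]}]
ang 147.2 cmd 0.4633 0.1711
```

Request:
step_arm --series '[{"jaw":0,"linear":[-0.41,0,-0.09],"rot":[0,0,0]},{"jaw":0,"linear":[-0.81,0,-0.22],"rot":[0,0,0]},{"jaw":0,"linear":[-1.19,0,-0.39],"rot":[0,0,0]},{"jaw":0,"linear":[-1.57,0,-0.59],"rot":[0,0,0]},{"jaw":0,"linear":[-1.92,0,-0.82],"rot":[0,0,0]}]'

```text
t: 11.65
tool_pos: [0.4784, 0.1898, 0.031]
orientation: [-1.566, -0.002, 0.003]
contact_force: [-1.9, 4.6, 3.4]
gripper_width: -0.001
```

Request:
step_arm --series '[{"jaw":0,"linear":[-0.34,0,-0.25],"rot":[0,0,0]},{"jaw":0,"linear":[-0.66,0,-0.53],"rot":[0,0,0]},{"jaw":0,"linear":[-0.95,0,-0.83],"rot":[0,0,0]},{"jaw":0,"linear":[-1.22,0,-1.16],"rot":[0,0,0]},{"jaw":0,"linear":[-1.46,0,-1.51],"rot":[0,0,0]}]'

```text
t: 12.15
tool_pos: [0.4627, 0.1739, 0.0305]
orientation: [-1.567, 0.0, 0.003]
contact_force: [-3.4, 5.4, 2.6]
gripper_width: -0.001
```

```bash
python3 - <<'E'
from h import *
print(read_state()["q"].round(2)); cv2.imwrite("pics/wrist7.png",get_image("wrist"))
E
python3 circ.py .5085 .142 .0538 147.2 4.5 10 .4633 .1711
```

```text
[-0.12  0.65 -0.42  2.04  0.48  0.55 -0.87]
[{"jaw": 0, "linear": [-0.22, 0, -0.36], "rot": [0, 0, 0]}, {"jaw": 0, "linear": [-0.4, 0, -0.74], "rot": [0, 0, 0]}, {"jaw": 0, "linear": [-0.56, 0, -1.13], "rot": [0, 0, 0]}, {"jaw": 0, "linear": [-0.68, 0, -1.54], "rot": [0, 0, 0]}, {"jaw": 0, "linear": [-0.77, 0, -1.95], "rot": [0, 0, 0]}, {"jaw": 0, "linear": [-0.83, 0, -2.37], "rot": [0, 0, 0]}, {"jaw": 0, "linear": [-0.86, 0, -2.79], "rot": [0, 0, 0]}, {"jaw": 0, "linear": [-0.85, 0, -3.21], "rot": [0, 0, 0]}, {"jaw": 0, "linear": [-0.81, 0, -3.63], "rot": [0, 0, 0]}, {"jaw": 0, "linear": [-0.74, 0, -4.05], "rot": [0, 0, 0]}]
ang 192.2 cmd 0.4559 0.1306
```

View pics/wrist7.png

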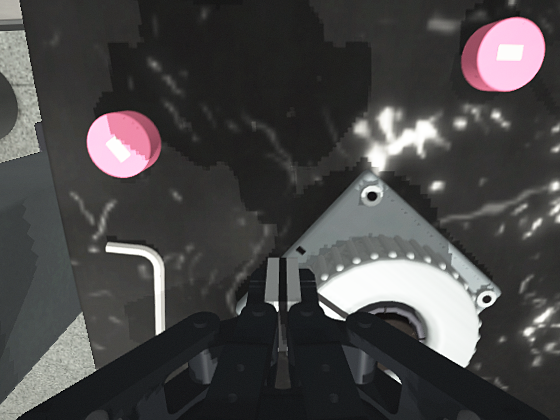

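Request:
step_arm --series '[{"jaw":0,"linear":[-0.22,0,-0.36],"rot":[0,0,0]},{"jaw":0,"linear":[-0.4,0,-0.74],"rot":[0,0,0]},{"jaw":0,"linear":[-0.56,0,-1.13],"rot":[0,0,0]},{"jaw":0,"linear":[-0.68,0,-1.54],"rot":[0,0,0]},{"jaw":0,"linear":[-0.77,0,-1.95],"rot":[0,0,0]}]'

```text
t: 12.7
tool_pos: [0.4538, 0.1533, 0.0302]
orientation: [-1.569, 0.003, 0.002]
contact_force: [-6.8, 2.8, 4.8]
gripper_width: 0.004
```

Request:
step_arm --series '[{"jaw":0,"linear":[-0.06,0,-0.42],"rot":[0,0,0]},{"jaw":0,"linear":[-0.09,0,-0.84],"rot":[0,0,0]},{"jaw":0,"linear":[-0.08,0,-1.26],"rot":[0,0,0]},{"jaw":0,"linear":[-0.04,0,-1.68],"rot":[0,0,0]},{"jaw":0,"linear":[0.03,0,-2.1],"rot":[0,0,0]}]'

```text
t: 13.2
tool_pos: [0.4542, 0.1309, 0.0299]
orientation: [-1.571, 0.003, 0.001]
contact_force: [-4.6, 0.4, 2.1]
gripper_width: 0.002
```

```bash
python3 - <<'E'
from h import *
print(read_state()["q"].round(2)); cv2.imwrite("pics/wrist8.png",get_image("wrist"))
E
python3 circ.py .5085 .142 .0530 192.2 4.5 10 .4559 .1306
```

```text
[-0.04  0.63 -0.41  2.09  0.49  0.52 -0.81]
[{"jaw": 0, "linear": [0.18, 0, -0.38], "rot": [0, 0, 0]}, {"jaw": 0, "linear": [0.32, 0, -0.78], "rot": [0, 0, 0]}, {"jaw": 0, "linear": [0.48, 0, -1.16], "rot": [0, 0, 0]}, {"jaw": 0, "linear": [0.68, 0, -1.53], "rot": [0, 0, 0]}, {"jaw": 0, "linear": [0.9, 0, -1.88], "rot": [0, 0, 0]}, {"jaw": 0, "linear": [1.15, 0, -2.21], "rot": [0, 0, 0]}, {"jaw": 0, "linear": [1.43, 0, -2.52], "rot": [0, 0, 0]}, {"jaw": 0, "linear": [1.73, 0, -2.81], "rot": [0, 0, 0]}, {"jaw": 0, "linear": [2.05, 0, -3.08], "rot": [0, 0, 0]}, {"jaw": 0, "linear": [2.39, 0, -3.32], "rot": [0, 0, 0]}]
ang 237.2 cmd 0.4798 0.0974
```

View pics/wrist8.png

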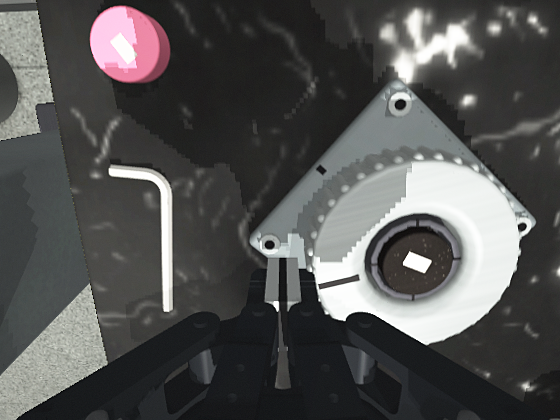

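Just over one turn so far (mark at (340,282), roughly 415° in total). On into the second lap.

Request:
step_arm --series '[{"jaw":0,"linear":[0.18,0,-0.38],"rot":[0,0,0]},{"jaw":0,"linear":[0.32,0,-0.78],"rot":[0,0,0]},{"jaw":0,"linear":[0.48,0,-1.16],"rot":[0,0,0]},{"jaw":0,"linear":[0.68,0,-1.53],"rot":[0,0,0]},{"jaw":0,"linear":[0.9,0,-1.88],"rot":[0,0,0]}]'

```text
t: 13.75
tool_pos: [0.4638, 0.1113, 0.0298]
orientation: [-1.572, 0.003, 0.0]
contact_force: [-4.2, -1.0, 0.5]
gripper_width: 0.003
```

Request:
step_arm --series '[{"jaw":0,"linear":[0.25,0,-0.33],"rot":[0,0,0]},{"jaw":0,"linear":[0.53,0,-0.64],"rot":[0,0,0]},{"jaw":0,"linear":[0.83,0,-0.93],"rot":[0,0,0]},{"jaw":0,"linear":[1.15,0,-1.2],"rot":[0,0,0]},{"jaw":0,"linear":[1.49,0,-1.44],"rot":[0,0,0]}]'

```text
t: 14.25
tool_pos: [0.4798, 0.0962, 0.03]
orientation: [-1.572, 0.001, -0.001]
contact_force: [-3.7, -2.6, 0.5]
gripper_width: 0.002
```

```bash
python3 - <<'E'
from h import *
cv2.imwrite("pics/wrist9.png",get_image("wrist"))
E
python3 circ.py .5085 .142 .0535 237.2 4.5 10 .4798 .0974
```

```text
[{"jaw": 0, "linear": [0.33, 0, -0.25], "rot": [0, 0, 0]}, {"jaw": 0, "linear": [0.71, 0, -0.44], "rot": [0, 0, 0]}, {"jaw": 0, "linear": [1.1, 0, -0.59], "rot": [0, 0, 0]}, {"jaw": 0, "linear": [1.5, 0, -0.71], "rot": [0, 0, 0]}, {"jaw": 0, "linear": [1.91, 0, -0.8], "rot": [0, 0, 0]}, {"jaw": 0, "linear": [2.33, 0, -0.86], "rot": [0, 0, 0]}, {"jaw": 0, "linear": [2.75, 0, -0.89], "rot": [0, 0, 0]}, {"jaw": 0, "linear": [3.17, 0, -0.88], "rot": [0, 0, 0]}, {"jaw": 0, "linear": [3.59, 0, -0.84], "rot": [0, 0, 0]}, {"jaw": 0, "linear": [4.0, 0, -0.77], "rot": [0, 0, 0]}]
ang 282.2 cmd 0.5198 0.0897
```

View pics/wrist9.png

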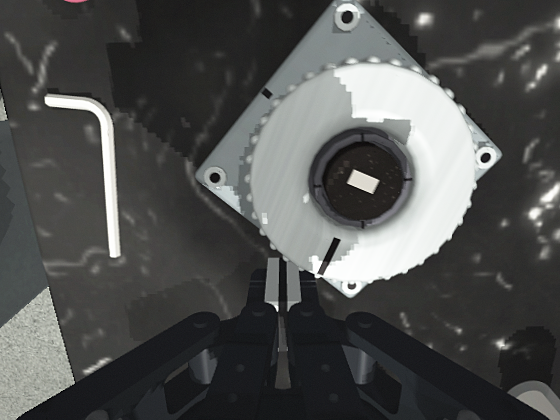

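Request:
step_arm --series '[{"jaw":0,"linear":[0.33,0,-0.25],"rot":[0,0,0]},{"jaw":0,"linear":[0.71,0,-0.44],"rot":[0,0,0]},{"jaw":0,"linear":[1.1,0,-0.59],"rot":[0,0,0]},{"jaw":0,"linear":[1.5,0,-0.71],"rot":[0,0,0]},{"jaw":0,"linear":[1.91,0,-0.8],"rot":[0,0,0]},{"jaw":0,"linear":[2.33,0,-0.86],"rot":[0,0,0]},{"jaw":0,"linear":[2.75,0,-0.89],"rot":[0,0,0]},{"jaw":0,"linear":[3.17,0,-0.86],"rot":[0,0,0]},{"jaw":0,"linear":[3.59,0,-0.81],"rot":[0,0,0]},{"jaw":0,"linear":[4.0,0,-0.75],"rot":[0,0,0]}]'

```text
t: 15.3
tool_pos: [0.5216, 0.0872, 0.0302]
orientation: [-1.574, -0.001, -0.002]
contact_force: [-1.0, -8.0, -1.6]
gripper_width: 0.001
```

```bash
python3 circ.py .509 .142 .0542 282.2 4.5 10 .5198 .0899
```

```text
[{"jaw": 0, "linear": [0.48, 0, 0.02], "rot": [0, 0, 0]}, {"jaw": 0, "linear": [0.88, 0, 0.16], "rot": [0, 0, 0]}, {"jaw": 0, "linear": [1.27, 0, 0.33], "rot": [0, 0, 0]}, {"jaw": 0, "linear": [1.65, 0, 0.53], "rot": [0, 0, 0]}, {"jaw": 0, "linear": [2.01, 0, 0.75], "rot": [0, 0, 0]}, {"jaw": 0, "linear": [2.35, 0, 1.01], "rot": [0, 0, 0]}, {"jaw": 0, "linear": [2.66, 0, 1.29], "rot": [0, 0, 0]}, {"jaw": 0, "linear": [2.96, 0, 1.6], "rot": [0, 0, 0]}, {"jaw": 0, "linear": [3.23, 0, 1.93], "rot": [0, 0, 0]}, {"jaw": 0, "linear": [3.48, 0, 2.27], "rot": [0, 0, 0]}]
ang 327.2 cmd 0.5546 0.1126
```

Request:
step_arm --series '[{"jaw":0,"linear":[0.44,0,0.05],"rot":[0,0,0]},{"jaw":0,"linear":[0.86,0,0.17],"rot":[0,0,0]},{"jaw":0,"linear":[1.27,0,0.33],"rot":[0,0,0]},{"jaw":0,"linear":[1.65,0,0.53],"rot":[0,0,0]},{"jaw":0,"linear":[2.01,0,0.75],"rot":[0,0,0]},{"jaw":0,"linear":[2.35,0,1.01],"rot":[0,0,0]},{"jaw":0,"linear":[2.66,0,1.29],"rot":[0,0,0]},{"jaw":0,"linear":[2.96,0,1.6],"rot":[0,0,0]},{"jaw":0,"linear":[3.23,0,1.93],"rot":[0,0,0]},{"jaw":0,"linear":[3.48,0,2.27],"rot":[0,0,0]}]'

```text
t: 16.3
tool_pos: [0.5585, 0.1119, 0.0311]
orientation: [-1.571, -0.006, -0.001]
contact_force: [4.0, -6.0, -2.0]
gripper_width: -0.002
```

```bash
python3 - <<'E'
from h import *
cv2.imwrite("pics/wrist10.png",get_image("wrist"))
E
python3 circ.py .509 .142 .0542 327.2 4.5 10 .5546 .1126
```

```text
[{"jaw": 0, "linear": [0.21, 0, 0.37], "rot": [0, 0, 0]}, {"jaw": 0, "linear": [0.4, 0, 0.75], "rot": [0, 0, 0]}, {"jaw": 0, "linear": [0.56, 0, 1.15], "rot": [0, 0, 0]}, {"jaw": 0, "linear": [0.68, 0, 1.56], "rot": [0, 0, 0]}, {"jaw": 0, "linear": [0.77, 0, 1.97], "rot": [0, 0, 0]}, {"jaw": 0, "linear": [0.83, 0, 2.39], "rot": [0, 0, 0]}, {"jaw": 0, "linear": [0.86, 0, 2.82], "rot": [0, 0, 0]}, {"jaw": 0, "linear": [0.85, 0, 3.24], "rot": [0, 0, 0]}, {"jaw": 0, "linear": [0.81, 0, 3.67], "rot": [0, 0, 0]}, {"jaw": 0, "linear": [0.74, 0, 4.09], "rot": [0, 0, 0]}]
ang 372.2 cmd 0.562 0.1535
```

View pics/wrist10.png

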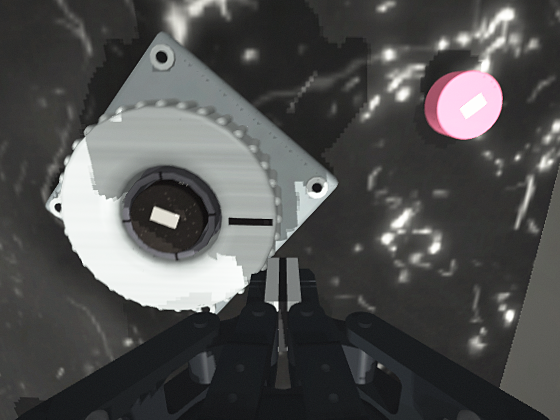

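Request:
step_arm --series '[{"jaw":0,"linear":[0.23,0,0.37],"rot":[0,0,0]},{"jaw":0,"linear":[0.42,0.03,0.75],"rot":[0,0,0]},{"jaw":0,"linear":[0.57,0.05,1.15],"rot":[0,0,0]},{"jaw":0,"linear":[0.68,0.05,1.56],"rot":[0,0,0]},{"jaw":0,"linear":[0.77,0.05,1.97],"rot":[0,0,0]},{"jaw":0,"linear":[0.83,0.05,2.39],"rot":[0,0,0]},{"jaw":0,"linear":[0.86,0.05,2.82],"rot":[0,0,0]},{"jaw":0,"linear":[0.85,0.05,3.24],"rot":[0,0,0]},{"jaw":0,"linear":[0.81,0.05,3.67],"rot":[0,0,0]},{"jaw":0,"linear":[0.74,0.05,4.09],"rot":[0,0,0]}]'

```text
t: 17.35
tool_pos: [0.5676, 0.1557, 0.0317]
orientation: [-1.566, -0.01, -0.0]
contact_force: [5.9, 0.0, 0.7]
gripper_width: 0.0
```

```bash
python3 - <<'E'
from h import *
cv2.imwrite("pics/wrist11.png",get_image("wrist"))
E
python3 circ.py .509 .142 .0540 12.2 4.5 10 .562 .1535
```

```text
[{"jaw": 0, "linear": [-0.13, 0, 0.4], "rot": [0, 0, 0]}, {"jaw": 0, "linear": [-0.27, 0, 0.8], "rot": [0, 0, 0]}, {"jaw": 0, "linear": [-0.43, 0, 1.19], "rot": [0, 0, 0]}, {"jaw": 0, "linear": [-0.63, 0, 1.57], "rot": [0, 0, 0]}, {"jaw": 0, "linear": [-0.86, 0, 1.92], "rot": [0, 0, 0]}, {"jaw": 0, "linear": [-1.12, 0, 2.26], "rot": [0, 0, 0]}, {"jaw": 0, "linear": [-1.4, 0, 2.58], "rot": [0, 0, 0]}, {"jaw": 0, "linear": [-1.7, 0, 2.88], "rot": [0, 0, 0]}, {"jaw": 0, "linear": [-2.03, 0, 3.15], "rot": [0, 0, 0]}, {"jaw": 0, "linear": [-2.37, 0, 3.39], "rot": [0, 0, 0]}]
ang 57.2 cmd 0.5383 0.1874
```

View pics/wrist11.png

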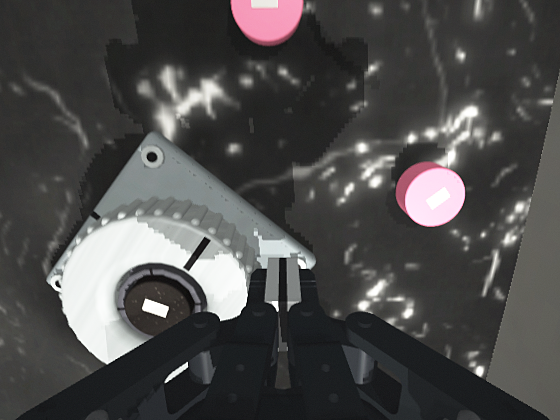

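Request:
step_arm --series '[{"jaw":0,"linear":[-0.13,0,0.4],"rot":[0,0,0]},{"jaw":0,"linear":[-0.27,0,0.8],"rot":[0,0,0]},{"jaw":0,"linear":[-0.43,0,1.19],"rot":[0,0,0]},{"jaw":0,"linear":[-0.63,0,1.57],"rot":[0,0,0]},{"jaw":0,"linear":[-0.86,0,1.92],"rot":[0,0,0]},{"jaw":0,"linear":[-1.12,0,2.26],"rot":[0,0,0]},{"jaw":0,"linear":[-1.4,0,2.58],"rot":[0,0,0]},{"jaw":0,"linear":[-1.7,0,2.88],"rot":[0,0,0]},{"jaw":0,"linear":[-2.03,0,3.15],"rot":[0,0,0]},{"jaw":0,"linear":[-2.37,0,3.39],"rot":[0,0,0]}]'

```text
t: 18.4
tool_pos: [0.5421, 0.1913, 0.0316]
orientation: [-1.564, -0.007, 0.001]
contact_force: [3.7, 3.5, 1.4]
gripper_width: 0.002
```

```bash
python3 - <<'E'
from h import *
cv2.imwrite("pics/wrist12.png",get_image("wrist"))
sc=get_image("scene");cv2.imwrite("pics/scene12.png",cv2.resize(sc[185:275,180:290],None,fx=5,fy=5,interpolation=cv2.INTER_CUBIC))
E
python3 circ.py .509 .142 .0540 57.2 4.5 6 .5383 .1874
```

```text
[{"jaw": 0, "linear": [-0.37, 0, 0.21], "rot": [0, 0, 0]}, {"jaw": 0, "linear": [-0.75, 0, 0.4], "rot": [0, 0, 0]}, {"jaw": 0, "linear": [-1.15, 0, 0.56], "rot": [0, 0, 0]}, {"jaw": 0, "linear": [-1.55, 0, 0.68], "rot": [0, 0, 0]}, {"jaw": 0, "linear": [-1.96, 0, 0.77], "rot": [0, 0, 0]}, {"jaw": 0, "linear": [-2.38, 0, 0.83], "rot": [0, 0, 0]}]
ang 84.2 cmd 0.5145 0.1957
```

View pics/wrist12.png

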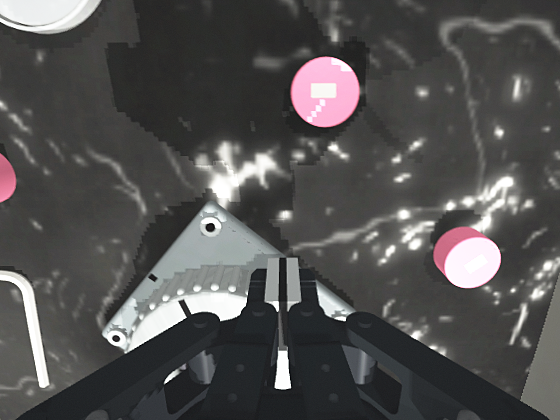

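View pics/scene12.png

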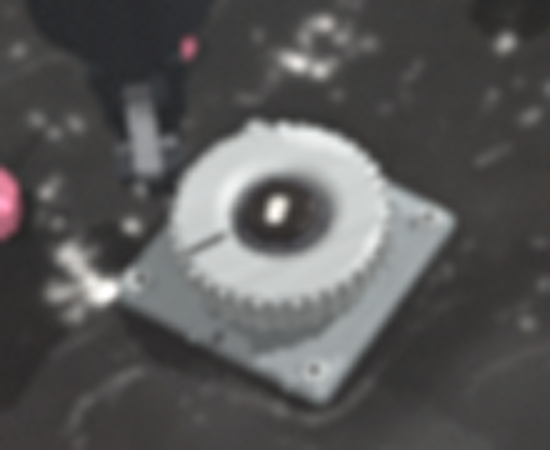

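Run:
```python
from h import *
S=camera_info("scene")
c=p2w(S,180+282/5,185+214/5,.041)[:2]
m=p2w(S,180+208/5,185+244/5,.042)[:2]; b=p2w(S,180+217/5,185+336/5,.01)[:2]
m0=p2w(S,190+164/4.4,195+187/4.4,.042)[:2]; 
c0=p2w(S,190+203/4.4,195+143/4.4,.042)[:2]
for p in (m,b,m0):
  for cc in (c,c0): d=p-cc; print(p.round(4),cc.round(4),np.degrees(np.arctan2(d[1],d[0])).round(1),np.hypot(*d).round(4))
```

```text
[0.4954 0.1745] [0.5057 0.1422] 107.8 0.0339
[0.4954 0.1745] [0.5059 0.1427] 108.3 0.0335
[0.4701 0.1766] [0.5057 0.1422] 136.0 0.0495
[0.4701 0.1766] [0.5059 0.1427] 136.5 0.0493
[0.484  0.1638] [0.5057 0.1422] 135.2 0.0306
[0.484  0.1638] [0.5059 0.1427] 136.0 0.0304
```

The scene crop shows the mark at (208,244), which works out to 108°. The base line is at (217,336), or 136°. So 28° of ring is left, about 23° of tip travel. I'll do that and then withdraw radially.

Request:
step_arm --series '[{"jaw":0,"linear":[-0.37,0,0.21],"rot":[0,0,0]},{"jaw":0,"linear":[-0.75,0,0.4],"rot":[0,0,0]},{"jaw":0,"linear":[-1.15,0,0.56],"rot":[0,0,0]},{"jaw":0,"linear":[-1.55,0,0.68],"rot":[0,0,0]},{"jaw":0,"linear":[-1.96,0,0.77],"rot":[0,0,0]},{"jaw":0,"linear":[-1.96,0,0.77],"rot":[0,0,0]}]'

```text
t: 19.1
tool_pos: [0.5208, 0.2002, 0.0313]
orientation: [-1.563, -0.005, 0.003]
contact_force: [0.6, 7.8, 3.3]
gripper_width: 0.003
```

Run:
```python
from h import *
sc=get_image("scene");cv2.imwrite("pics/scene13.png",cv2.resize(sc[185:275,180:290],None,fx=5,fy=5,interpolation=cv2.INTER_CUBIC))
```

```text
(no output)
```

View pics/scene13.png

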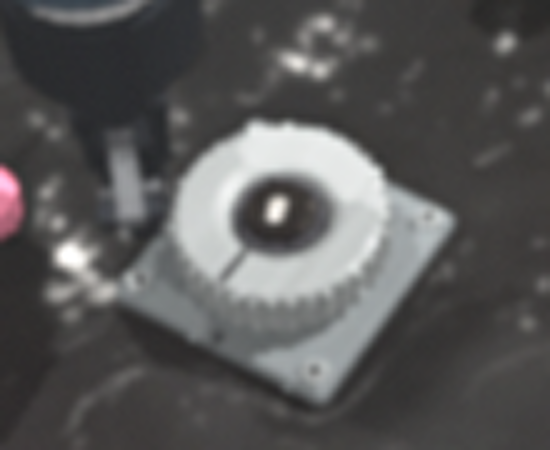

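The mark at (235,264) is back at its starting pixel (236,263) and in line with the base line. I'm withdrawing radially, then up and clear.

Request:
step_arm --series '[{"jaw":0,"linear":[0,0,1.0],"rot":[0,0,0]},{"jaw":0,"linear":[0,0,2.0],"rot":[0,0,0]},{"jaw":0,"linear":[0,0,2.0],"rot":[0,0,0]},{"jaw":0,"linear":[0,-5,2.0],"rot":[0,0,0]},{"jaw":0,"linear":[0,-10,2.0],"rot":[0,0,0]},{"jaw":0,"linear":[0,-15,2.0],"rot":[0,0,0]},{"jaw":0,"linear":[-4,-18,-2.0],"rot":[0,0,0]},{"jaw":0,"linear":[-8,-20,-6.0],"rot":[0,0,0]},{"jaw":0,"linear":[-9,-20,-11.0],"rot":[0,0,0]},{"jaw":0,"linear":[-9,-20,-16.0],"rot":[0,0,0]},{"jaw":0,"linear":[-9,-20,-21.0],"rot":[0,0,0]},{"jaw":0,"linear":[-9,-20,-26.0],"rot":[0,0,0]},{"jaw":0,"linear":[-9,-20,-30.0],"rot":[0,0,0]},{"jaw":0,"linear":[-9,-20,-30.0],"rot":[0,0,0]},{"jaw":0,"linear":[-9,-20,-30.0],"rot":[0,0,0]}]'

```text
t: 20.65
tool_pos: [0.4285, -0.1069, 0.2295]
orientation: [-1.571, 0.001, -0.005]
contact_force: [1.6, 0.4, 0.3]
gripper_width: 0.002
```

Run:
```python
from h import *
sc=get_image("scene");t=get_image("top")
cv2.imwrite("pics/sceneF.png",sc);cv2.imwrite("pics/topF.png",t)
r=lambda i,x,y:cv2.resize(i[y:y+85,x:x+90],None,fx=4.4,fy=4.4,interpolation=cv2.INTER_CUBIC)
cv2.imwrite("pics/cF.png",np.hstack([r(sc,190,195),r(t,195,170)]))
a=cv2.imread("pics/scene0.png")
print(read_state()["contact_force"])
```

```text
[-1.03525076  1.00684361 -0.08660824]
```

View pics/cF.png

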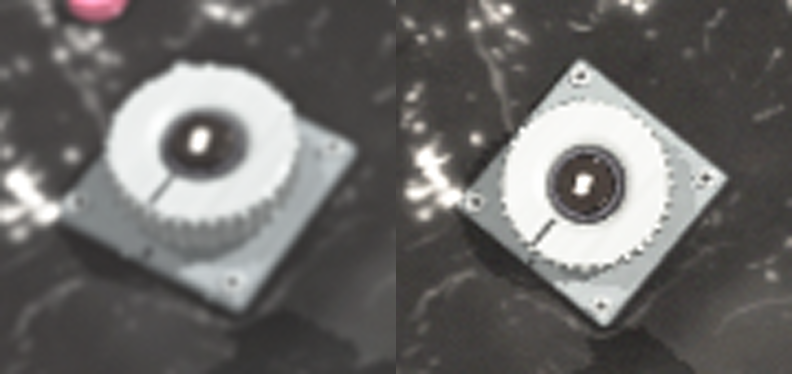

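View pics/sceneF.png

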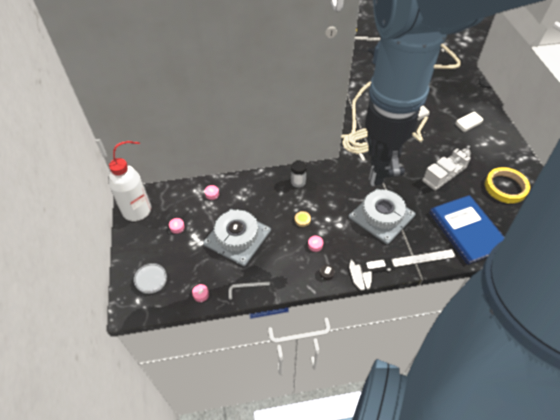

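View pics/topF.png

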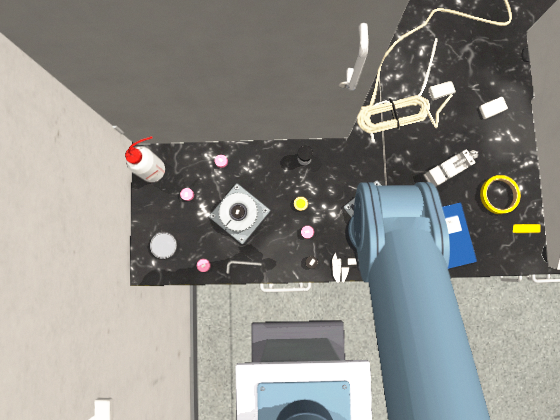

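```bash
python3 -c "
from workcell import *
print(job_done())"
```

```text
the job is handed in; nothing more can be done
None
```

I rolled the loaded chuck's ring two full turns anticlockwise with the shut fingertip, in about 1.7 laps round the rim. The force settled at about 4 to 10 N along the rim. I then withdrew, and the job was handed in at about 21 s of the 58 s allowed.

**Last checks:** after withdrawing, the mark sits at its starting pixel (scene crop (163,187), against (164,187) at the start), in line with the base line. The specimen is still in its collet. In the overview pictures the bystanders and the empty chuck are where they were, and the force reads about zero.

**What was less clean:**
- **First touch:** the thicker finger back met the rim first and pressed about 16 N sideways and 13 N upward. I backed off and raised the tool.
- **Lost contact:** part of the first quarter lap made little or no contact, so the ring barely turned there until I corrected the path.
- **Turn count:** the mark was hidden for part of the first lap. I infer that turn from where the mark reappeared and the 1.2 ratio. The second turn was followed picture by picture.
- **Empty ring:** I did not recheck its mark in a close crop at the end. The arm never touched that chuck.

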